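Bolt the vegetable box for the night

ROBOT

A 6-joint arm with a two-finger parallel gripper is mounted at the origin on the work surface. World frame = base frame: x ahead of the robot, y to its left, z up, the work surface at z = 0. Lengths are in m, angles in rad, forces in N, time in s.
With the tool pointing down it reaches from about 0.425 to 0.95 m from the base axis. Payload 3.5 kg.
Tool frame: the origin (TCP) lies midway between the tips of the shut fingers; the grasp point (between the pads) lies 19 mm behind it; z points along the fingers, y is the line along which they close (so a half turn about z gives the same grasp; the last joint's range is limited). The gripper opens to 85 mm and grips with 20 to 120 N. Pads are 22 mm wide; open, the fingers measure 114 mm over their backs; the gripper's body (76 mm by 85 mm) begins 54 mm behind the grasp point. The pads swing forward as they close: fully open they stand 13 mm farther back than shut.
Start: joints at [-1.298, 0.286, 1.577, -0, 1.279, -0.15], TCP at [0.277, -0.616, 0.202] pointing down, gripper open.
Joint ranges: [-2.77, 2.77], [-0.9, 2.22], [0.21, 2.48], [-1.53, 4.67], [0.24, 2.81], [-2.84, 2.84]. Speed limits (rad/s): [2.79, 2.79, 3.14, 3.14, 3.14, 3.14].

INTERFACE

Orientations are given as a unit quaternion [x, y, z, w].
In Python, from plant import * gives the robot as it stands.
- The arm moves only by the tool move_arm, never from a script. Its argument "moves" is a list of rows, each a list of 3 entries, a list of its own where there are three numbers: the opening, from 0 (shut) to 1 (fully open), then the shift along the tool's x, y, z in m, then the turn, a rotation vector about the tool's x, y, z in rad. A call has exactly 10 rows; each row shifts and turns the commanded pose from where the row before left it, along the tool's axes as they then stand; what a row does not reach is not made up. A row lasts 1/12 s, in which the tool goes at most 41.7 mm and 7.16 degrees, less where a joint would pass 70% of its speed; a pose out of reach is approached as far as the arm can. A call is refused whole if a number of a shift passes 0.0417 or a number of a turn 0.125, either way. A call with a gripper value outside its range is refused whole. The fingers move at their own pace and stop on an object; "grip_force" is the grip in N (left out, the last holds). Time passes only in rows, so rows that do not move let the fingers close, or fill a call up. It gives the time, the measured TCP pose, the force, the opening and the grip force at its end, in the units of the state.
- get_state(): the state, without advancing time (a new reading comes with each control period).
- read_camera(name): name is "scene" or "top" or "wrist"; returns the picture (420x560x3 uint8, red, green, blue); there is no depth.
- camera_params(name): a dict with "fx", "fy", "cx", "cy" (pixels), "k1" (the pictures are not rectified: a ray, as slopes to the right and down, at radius r is drawn at 1 + k1 r^2 times it, then the intrinsics apply), "rvec" (rotation vector, rad) and "tvec" (3), from world to camera coordinates, as OpenCV has them; the wrist camera has in their place "tool_from_camera" (4x4, takes a point from camera to tool coordinates, whose origin is the TCP and whose axes are the flange's). Camera axes: x right, y down, z forward; pixel columns grow to the right and rows downward; lengths in m; the calibration is good to about 2 mm. A picture is of the moment at which its call begins: read the wrist's pose just before it. camera_params takes no time and is no camera call.
- sign_off(): hands the job in; it is judged then, once.
The state is a dict: "time": time; "qpos": joint angles; "dq": joint speeds; "joint_efforts": joint torques, N m; "eef_pos": TCP position; "tcp_rot": TCP orientation; "contact_force": force on the tool from outside, world axes, zero at the start; "wrist_torque": the same for the moment, N m; "opening": opening from 0.0 (shut) to 1.0 (fully open); "finger_force": force on a finger pad.
Only numpy, scipy, OpenCV 4.12 (cv2) and the standard library are available. Lean on these libraries where they do the work, as an engineer would, in place of code of your own. Each camera call takes 0.05 s, during which the arm holds its last target. There are 200 camera calls.

TASK

The vegetable box on the counter has been left open. Swing its lid shut without slamming it, slide the barrel bolt across into the keeper on the lid, and turn the bolt's handle down fully home into the notch of the catch plate, feeling for the notch gently and not forcing the bolt or its handle against anything. Leave the chai glasses and the spice tin where they stand, and let go of everything at the end.

Things in the scene. Friction and masses are not known exactly. Their poses are not given: they have to be found in the camera images.
- box: Fixed plywood box, 240 (x) by 440 (y) by 130 mm high. Origin on its underside, midway in x, 240 mm from the right end; x away from the robot, y to the left, z up; top boards at z 130. Top right (y -240 to 8) is fixed and carries the bolt, top left (y 10 to 200) is the lid. The bolt's bar lies along y at x 0, z 146, in two guides 25 mm high, 22 wide (x), 18 long (y), centred at y -149 and -15.
- catch_ref (a point): Mark on the box, x -16.5, y -69, z 156 mm: middle of where the catch's notch may be. The catch is a steel flange along y, 3 mm thick, 26 mm high, 88 mm long, with a low foot to x -28. Its one notch, 11 mm wide, cut down to z 143.5, takes the 8 mm wide flat stalk (1.5 mm play each way). It is screwed on through slots: where the notch is, within 9 mm of this mark along y, is not measured.
- lid (a joint): Angle of the lid (rad): 0 shut flush, positive open. Board 240 (x) by 190 (y) by 12 mm, hinged along its outer edge (box y 200, z 130); the free edge (box y 10) rises. Stiff hinges: it stays where it is left; 2 to 6 N down near the free edge moves it.
- lid_edge (a point): Point on the lid's upper face, at box x 0, 150 mm from the hinge line, 40 mm from the free edge. The keeper, a steel bridge 40 wide (x), 12 long (y), 28.5 mm high with a 16 mm opening for the bolt, is centred 26 mm from it towards the free edge. Press on the bare board beside or behind that.
- bolt_slide (a joint): Travel of the bolt (m) towards box +y: 0 drawn back (starts below 0.008), 0.060 hard stop. The nose meets the keeper at 0.018 and is through beyond 0.030; the lid must be shut to let it pass. Takes about 3 N. The handle meets the notch at some travel between 0.037 and 0.055, different each time: find it by feel.
- bolt_turn (a joint): Turn of the handle about the bar (rad): 0 upright (starts 0 to 0.35), growing as the knob goes towards box -x; 1.57 level, home in the notch. Stays where left; about 2 N at the knob turns it. Where there is no notch the stalk stops on the flange's top edge at 0.84 to 0.9: 4 to 6 N at the knob is enough to feel that, 10 N is forcing it.
- bolt: Bolt and handle, one steel piece: 12 mm bar, flat stalk 8 (along the bar) by 5 mm, ball knob. Origin on the bar's axis where the stalk leaves it (box x 0, y -115 mm + travel, z 146 mm); y along the bar, z along the stalk to the knob.
- knob (a point): Centre of the steel ball knob, 20 mm in diameter, at the end of the stalk, 42 mm from the axis of the bar. It can be pinched from above across the box's y and turns between the finger pads as it is swung down. With the handle home its centre is 16 mm above the board.
- glass1_mid (a point): Centre of a loose ribbed chai glass, 85 mm high, 60 mm wide at the rim, standing on the counter to the left of the box. Leave alone.
- glass2_mid (a point): Centre of a second chai glass of the same kind, also to the left of the box. Leave alone.
- tin_mid (a point): Centre of a closed round orange spice tin, 110 mm high, 72 mm in diameter, on the counter to the right of the box. Leave alone.

How it is judged:
On the way, in this order (a step that is already met when the one before it is completed fails the run):
1. the lid is shut (within 0.02 rad) (value of joint lid below 0.02 rad), for 0.2 s.
2. with the lid shut, the bolt is through the keeper (travel over 30 mm) (value of joint lid below 0.02 rad and value of joint bolt_slide above 0.03 m), for 0.2 s.
3. the handle is down home in the notch (value of joint bolt_turn above 1.47 rad), for 0.2 s.
At the end, for the whole second after the job is handed in: The lid is shut (within 0.02 rad), the bolt is through the keeper (travel over 30 mm), and its handle lies down in the notch (bolt_turn over 1.47 rad), all at rest and released (all of step 2 and value of joint bolt_turn above 1.47 rad and velocity of joint bolt_turn between -0.05 and 0.05 rad/s and velocity of joint bolt_slide between -0.005 and 0.005 m/s); the robot touches nothing.
It fails at once if the bolt or its handle is forced against the catch plate or the keeper with more than 25 N (about 10 N at the knob) (contact force between bolt and box above 25 N).
It fails at once if the lid is slammed (falls shut faster than 2.5 rad/s) (velocity of joint lid below -2.5 rad/s).
It fails at once if a glass or the spice tin is moved by more than 25 mm or tipped (distance of any of glass1_mid, glass2_mid, tin_mid from where it was at the start of the episode above 0.025 m or angle between any of glass1_mid, glass2_mid, tin_mid's own z axis and vertical above 0.3 rad).
It also fails if it takes over 72 s, if anything falls off the work surface, if the arm or the gripper's body presses on something with over 40 N, if the wrist force passes 120 N, or if a joint passes its speed limit or range.

## Working session

There is one attempt and no reset: what is moved stays moved. The work goes in short steps, Python scripts to look and compute and a tool call to move; the robot and the scene stay as the last step left them, time stands still between calls to the robot, and variables do not carry over. Pictures are saved under pics/ and viewed, at most 10 in all, crops included, and the job is handed in when it is done.

Besides the shell and the picture viewer there is one more tool, called after "Emit:" by a JSON object that holds its "op" and its "data". move_arm: Moves the arm, as the interface text tells. Its arguments: {"type":"object","properties":{"moves":{"type":"array"},"grip_force":{"type":"number"}},"required":["moves"]}

```bash
ls; mkdir -p pics; python3 - <<'E'
from plant import *
import cv2,numpy as np
s=get_state();print({k:np.round(v,3) for k,v in s.items()})
for n in("scene","top"):
    cv2.imwrite(f"pics/{n}0.png",read_camera(n)[:,:,::-1]);print(n,camera_params(n))
print(camera_params("wrist"))
E
```

```text
pics
{'time': np.float64(0.0), 'qpos': array([-1.298,  0.287,  1.578, -0.   ,  1.279, -0.15 ]), 'dq': array([ 0.001,  0.001,  0.   , -0.001,  0.001, -0.001]), 'joint_efforts': array([-0.0000e+00, -4.0598e+01, -2.9263e+01, -0.0000e+00,  6.0000e-03,
       -0.0000e+00]), 'eef_pos': array([ 0.277, -0.615,  0.201]), 'tcp_rot': array([ 0.978,  0.21 , -0.   , -0.001]), 'contact_force': array([-0.217, -0.912, -0.15 ]), 'wrist_torque': array([-0.011,  0.014, -0.046]), 'finger_force': np.float64(0.0), 'opening': np.float64(1.001)}
scene {'fx': 492.57662909888296, 'fy': 492.57662909888296, 'cx': 280.6167724167206, 'cy': 212.38066078880732, 'k1': 0.05212874871977108, 'rvec': array([ 2.07220232,  0.50167139, -0.30564083]), 'tvec': array([-0.48896283, -0.00317889,  1.49762083])}
top {'fx': 530.9597157901901, 'fy': 530.9597157901901, 'cx': 280.9212239843763, 'cy': 214.72892425982855, 'k1': -0.19090861307847853, 'rvec': array([ 2.12993394, -2.09691964,  0.22308979]), 'tvec': array([-0.03544978,  0.58692224,  1.54056799])}
{'fx': 348.9512544898484, 'fy': 348.9512544898484, 'cx': 285.45528443532834, 'cy': 213.08399388152006, 'k1': -0.03660067635290158, 'tool_from_camera': array([[ 1.35624449e-03, -9.65017729e-01, -2.62181128e-01,
         6.59571671e-02],
       [ 9.99999074e-01,  1.27878043e-03,  4.66080254e-04,
        -7.46637256e-04],
       [-1.14503613e-04, -2.62181517e-01,  9.65018569e-01,
        -1.72021004e-01],
       [ 0.00000000e+00,  0.00000000e+00,  0.00000000e+00,
         1.00000000e+00]])}
```

View pics/top0.png

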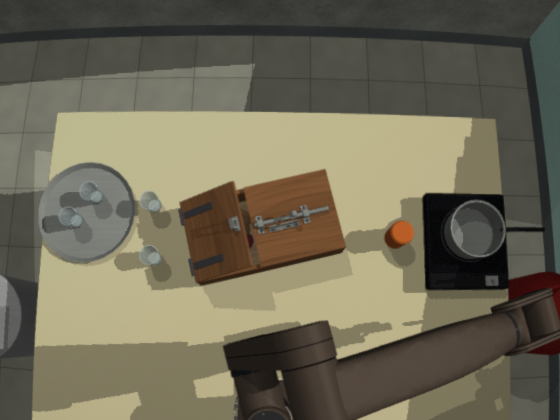

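View pics/scene0.png

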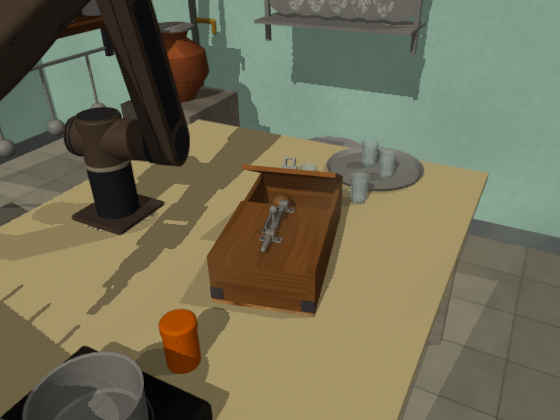

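Top view: the box's right end has corners near (325,171) and (344,248), the lid's hinge is at the left, and the bolt runs from (258,225) to (328,210). The glasses are at (150,202) and (150,256), and the tin is at (400,234).

```bash
python3 - <<'E'
import cv2
i=cv2.imread("pics/top0.png")[160:290,170:360]
cv2.imwrite("pics/top0c.png",cv2.resize(i,None,fx=4,fy=4,interpolation=cv2.INTER_CUBIC))
i=cv2.imread("pics/scene0.png")[150:320,200:380]
cv2.imwrite("pics/scene0c.png",cv2.resize(i,None,fx=3.5,fy=3.5,interpolation=cv2.INTER_CUBIC))
E
```

```text
(no output)
```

View pics/top0c.png

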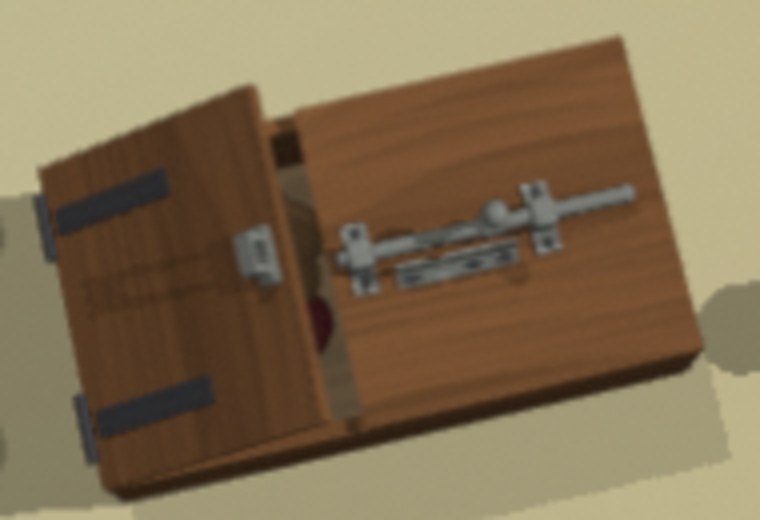

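View pics/scene0c.png

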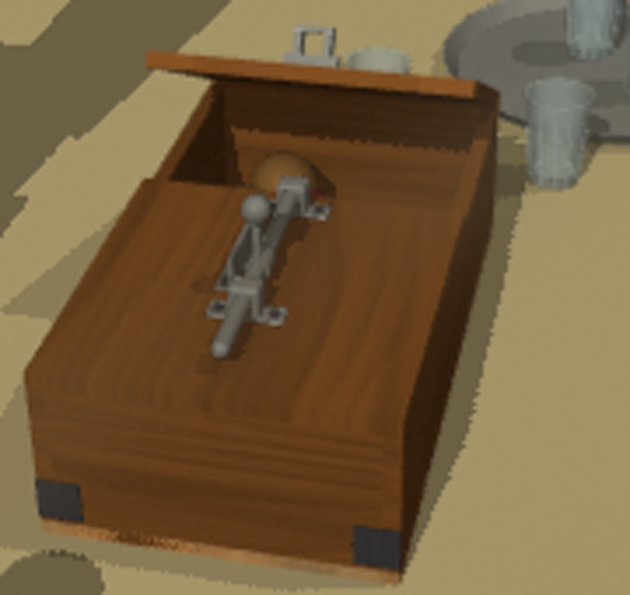

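```bash
cat >h.py <<'E'
import numpy as np,cv2
from scipy.optimize import least_squares
from scipy.spatial.transform import Rotation as R
def proj(P,c):
    P=np.atleast_2d(P)@cv2.Rodrigues(c["rvec"])[0].T+c["tvec"]
    s=P[:,:2]/P[:,2:];s=s*(1+c["k1"]*(s**2).sum(1,keepdims=True))
    return s*[c["fx"],c["fy"]]+[c["cx"],c["cy"]]
def world(p,P):
    P=np.atleast_2d(P).astype(float);c,s=np.cos(p[2]),np.sin(p[2])
    return np.c_[p[0]+c*P[:,0]-s*P[:,1],p[1]+s*P[:,0]+c*P[:,1],P[:,2]]
def lid(a,x,r,h=0): # r from hinge, h above upper face
    return [x,.2-r*np.cos(a)+h*np.sin(a),.13+r*np.sin(a)+h*np.cos(a)]
def knob(t,a): return [-.042*np.sin(a),-.115+t,.146+.042*np.cos(a)]
E
cat >fit.py <<'E'
from plant import *
from h import *
ct,cs=camera_params("top"),camera_params("scene")
T=lambda u,v:((u+.5)/4-.5+170,(v+.5)/4-.5+160)
S=lambda u,v:((u+.5)/3.5-.5+200,(v+.5)/3.5-.5+150)
def model(q):
    b=q[:3];a,t,k=q[3:]
    tp=[[.12,-.24,.13],[-.12,-.24,.13],[.12,.008,.13],[-.12,.008,.13],[0,-.149,.155],[0,-.015,.155],
      lid(a,.12,.19),lid(a,-.12,.19),lid(a,.12,0),lid(a,-.12,0),knob(t,k)]
    sp=[[-.12,-.24,.13],[.12,-.24,.13],[-.12,-.24,0],[.12,-.24,0],[-.12,.008,.13],lid(a,-.12,.19),lid(a,.12,.19),knob(t,k)]
    return proj(world(b,tp),ct),proj(world(b,sp),cs)
to=np.array([T(*x) for x in[(621,38),(701,350),(297,107),(357,425),(541,215),(357,255),(258,86),(326,425),(40,170),(103,490),(494,214)]])
so=np.array([S(*x) for x in[(27,375),(404,432),(42,528),(398,583),(145,180),(148,53),(478,80),(257,209)]])
f=lambda q:np.concatenate([(m-o).ravel() for m,o in zip(model(q),(to,so))])
r=least_squares(f,[.6,0,.2,.5,.005,.2],loss="soft_l1");q=r.x
print(np.round(q,4));m=model(q);print(np.round(m[0]-to,1).tolist(),np.round(m[1]-so,1).tolist())
b=q[:3]
print("knob",world(b,knob(*q[4:])),"lidedge",world(b,lid(q[3],0,.19)),"shut edge",world(b,lid(0,.0,.15)))
E
python3 fit.py
```

```text
[0.5403 0.0502 0.2472 0.4974 0.0027 0.0225]
[[-0.1, -1.0], [0.5, -0.5], [-1.4, 0.3], [1.9, 0.7], [0.1, -1.4], [0.1, -0.8], [-2.7, -0.9], [-0.6, -0.9], [-1.2, -0.7], [-0.6, -0.3], [-0.3, -0.4]] [[-1.5, -0.7], [-0.6, -2.4], [-0.5, 1.0], [0.1, 1.1], [-0.7, -0.6], [-0.7, -0.0], [-1.1, 0.9], [-0.4, 0.2]]
knob [[ 0.56689752 -0.05894778  0.18798937]] lidedge [[0.53225396 0.08219388 0.22066387]] shut edge [[0.52810083 0.09865117 0.13      ]]
```

```bash
cat >>h.py <<'E'
B=np.array([.5403,.0502,.2472])
def st(target=None):
    from plant import get_state
    s=get_state();c,sn=np.cos(B[2]),np.sin(B[2]);M=np.array([[c,sn,0],[-sn,c,0],[0,0,1]])
    p=M@(s["eef_pos"]-[B[0],B[1],0]);Rt=R.from_quat(s["tcp_rot"])
    print("t",round(float(s["time"]),2),"box mm",np.round(p*1e3,1),"F box",np.round(M@s["contact_force"],1),"op",round(float(s["opening"]),3),"ff",round(float(s["finger_force"]),1))
    Rb=R.from_euler("z",B[2])*R.from_quat([1,0,0,0])
    print("turn left",np.round((Rt.inv()*Rb).as_rotvec(),3))
    if target is not None: print("aligned tool shift",np.round((np.array(target)-p)*[1,-1,-1],4))
E
python3 -c "
from h import *
st([-.06,.045,.27])"
```

```text
t 0.1 box mm [-418.2 -580.4  200.8] F box [-0.8 -1.2  0.3] op 1.001 ff 0.0
turn left [-0.002 -0.     0.176]
aligned tool shift [ 0.3582 -0.6254 -0.0692]
```

Emit:
{"op": "move_arm", "data": {"moves": [[0,[0,0,-0.04],[0,0,0.088]],[0,[0,0,-0.03],[0,0,0.088]],[0,[0,-0.04,0],[0,0,0]],[0,[0,-0.04,0],[0,0,0]],[0,[0,-0.04,0],[0,0,0]],[0,[0,-0.04,0],[0,0,0]],[0,[0,-0.04,0],[0,0,0]],[0,[0,-0.04,0],[0,0,0]],[0,[0,-0.04,0],[0,0,0]],[0,[0,-0.04,0],[0,0,0]]], "grip_force": 20}}

```text
time: 0.93
eef_pos: [0.1982, -0.3031, 0.2712]
tcp_rot: [0.992, 0.123, -0.0, -0.001]
contact_force: [1.2, 0.2, 1.3]
opening: -0.004
finger_force: 0.0
```

```bash
python3 -c "
from h import *
st([-.06,.045,.27])"
```

```text
t 0.93 box mm [-418.1 -258.9  271.2] F box [ 1.3 -0.1  1.3] op -0.004 ff 0.0
turn left [-0.001  0.    -0.   ]
aligned tool shift [ 0.3581 -0.3039  0.0012]
```

Emit:
{"op": "move_arm", "data": {"moves": [[0,[0.036,-0.02,0],[0,0,0]],[0,[0.036,-0.02,0],[0,0,0]],[0,[0.036,-0.02,0],[0,0,0]],[0,[0.036,-0.02,0],[0,0,0]],[0,[0.036,-0.02,0],[0,0,0]],[0,[0.036,-0.041,0],[0,0,0]],[0,[0.036,-0.041,0],[0,0,0]],[0,[0.036,-0.041,0],[0,0,0]],[0,[0.036,-0.041,0],[0,0,0]],[0,[0.034,-0.04,0],[0,0,0]]]}}

```text
time: 1.77
eef_pos: [0.4436, 0.0237, 0.2718]
tcp_rot: [0.992, 0.123, 0.0, 0.0]
contact_force: [0.5, -0.4, 0.7]
opening: -0.0
finger_force: 0.0
```

```bash
python3 -c "
from h import *
st([-.06,.045,.27])"
```

```text
t 1.77 box mm [-100.2   -2.   271.8] F box [ 0.4 -0.5  0.7] op -0.0 ff 0.0
turn left [0. 0. 0.]
aligned tool shift [ 0.0402 -0.047   0.0018]
```

Emit:
{"op": "move_arm", "data": {"moves": [[0,[0,0,0],[0,0,0]],[0,[0,0,0],[0,0,0]],[0,[0,0,0.01],[0,0,0]],[0,[0,0,0.01],[0,0,0]],[0,[0,0,0.01],[0,0,0]],[0,[0,0,0.01],[0,0,0]],[0,[0,0,0],[0,0,0]],[0,[0,0,0],[0,0,0]],[0,[0,0,0],[0,0,0]],[0,[0,0,0],[0,0,0]]]}}

```text
time: 2.6
eef_pos: [0.4438, 0.021, 0.2328]
tcp_rot: [0.992, 0.123, 0.001, 0.0]
contact_force: [-0.1, -0.6, 1.0]
opening: -0.0
finger_force: 0.0
```

```bash
python3 -c "
from h import *
st([-.06,.045,.22])"
```

```text
t 2.6 box mm [-100.7   -4.7  232.8] F box [-0.3 -0.6  1. ] op -0.0 ff 0.0
turn left [ 0.001 -0.001 -0.001]
aligned tool shift [ 0.0407 -0.0497  0.0128]
```

Emit:
{"op": "move_arm", "data": {"moves": [[0,[0.02,-0.025,0],[0,0,0]],[0,[0.021,-0.025,0],[0,0,0]],[0,[0,0,0],[0,0,0]],[0,[0,0,0.01],[0,0,0]],[0,[0,0,0.01],[0,0,0]],[0,[0,0,0.01],[0,0,0]],[0,[0,0,0.01],[0,0,0]],[0,[0,0,0.01],[0,0,0]],[0,[0,0,0.01],[0,0,0]],[0,[0,0,0.01],[0,0,0]]]}}

```text
time: 3.43
eef_pos: [0.471, 0.0794, 0.1613]
tcp_rot: [0.992, 0.123, 0.0, 0.0]
contact_force: [-0.1, -0.4, 2.2]
opening: -0.004
finger_force: 0.7
```

```bash
python3 -c "
from h import *
st([-.06,.045,.13])"
```

```text
t 3.43 box mm [-60.1  45.3 161.3] F box [-0.2 -0.3  2.2] op -0.004 ff 0.7
turn left [ 0.    -0.    -0.001]
aligned tool shift [0.0001 0.0003 0.0313]
```

Contact is about 2 N, and the lid is following down.

Emit:
{"op": "move_arm", "data": {"moves": [[0,[0,0,0.007],[0,0,0]],[0,[0,0,0.007],[0,0,0]],[0,[0,0,0.006],[0,0,0]],[0,[0,0,0.004],[0,0,0]],[0,[0,0,0.003],[0,0,0]],[0,[0,0,0.002],[0,0,0]],[0,[0,0,0.001],[0,0,0]],[0,[0,0,0],[0,0,0]],[0,[0,0,0],[0,0,0]],[0,[0,0,0],[0,0,0]]]}}

```text
time: 4.27
eef_pos: [0.4708, 0.0801, 0.1321]
tcp_rot: [0.992, 0.123, -0.0, -0.0]
contact_force: [0.4, 0.2, 0.4]
opening: 0.002
finger_force: 0.0
```

```bash
python3 -c "
from h import *
st([-.06,.045,.13])"
```

```text
t 4.27 box mm [-60.   46.  132.1] F box [0.4 0.1 0.4] op 0.002 ff 0.0
turn left [-0.  0. -0.]
aligned tool shift [0.     0.001  0.0021]
```

Emit:
{"op": "move_arm", "data": {"moves": [[0,[0,0,0.001],[0,0,0]],[0,[0,0,0.001],[0,0,0]],[0,[0,0,0.001],[0,0,0]],[0,[0,0,0.001],[0,0,0]],[0,[0,0,0],[0,0,0]],[0,[0,0,0],[0,0,0]],[0,[0,0,0],[0,0,0]],[0,[0,0,0],[0,0,0]],[0,[0,0,0],[0,0,0]],[0,[0,0,0],[0,0,0]]]}}

```text
time: 5.1
eef_pos: [0.4709, 0.08, 0.1281]
tcp_rot: [0.992, 0.123, -0.0, -0.0]
contact_force: [1.0, 0.2, 0.6]
opening: 0.001
finger_force: 0.1
```

```bash
python3 -c "
from h import *
st([-.06,.045,.13])"
```

```text
t 5.1 box mm [-60.   45.9 128.1] F box [ 1.  -0.   0.6] op 0.001 ff 0.1
turn left [-0.  0. -0.]
aligned tool shift [ 0.      0.0009 -0.0019]
```

Emit:
{"op": "move_arm", "data": {"moves": [[0,[0,0,0.001],[0,0,0]],[0,[0,0,0.0],[0,0,0]],[0,[0,0,0.001],[0,0,0]],[0,[0,0,0.0],[0,0,0]],[0,[0,0,0.001],[0,0,0]],[0,[0,0,0],[0,0,0]],[0,[0,0,0],[0,0,0]],[0,[0,0,0],[0,0,0]],[0,[0,0,0],[0,0,0]],[0,[0,0,0],[0,0,0]]]}}

```text
time: 5.93
eef_pos: [0.4708, 0.08, 0.125]
tcp_rot: [0.992, 0.123, -0.0, -0.0]
contact_force: [0.2, -0.0, 0.3]
opening: 0.001
finger_force: 0.2
```

```bash
python3 - <<'E'
from h import *
st([-.06,.045,.13])
from plant import *
cv2.imwrite("pics/w1.png",np.hstack([read_camera("wrist")[:,:,::-1]]))
E
```

```text
t 5.93 box mm [-60.1  45.9 125. ] F box [ 0.2 -0.1  0.3] op 0.001 ff 0.2
turn left [-0.  0. -0.]
aligned tool shift [ 0.0001  0.0009 -0.005 ]
```

View pics/w1.png

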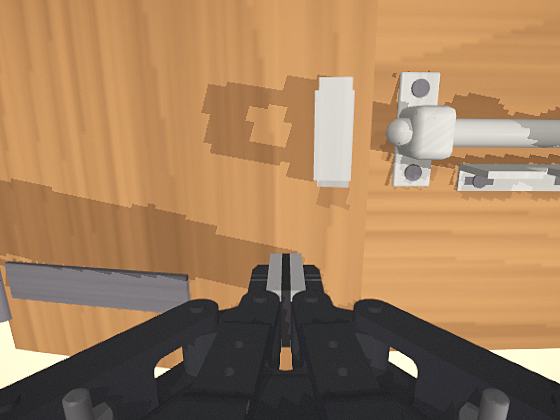

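The lid looks nearly shut. The keeper spans cols 315–353, rows 77–187, and the bolt nose is at (398,132). I'll check the lid angle by projection.

```bash
cat >>h.py <<'E'
def wproj(P,s,c):
    T=np.eye(4);T[:3,:3]=R.from_quat(s["tcp_rot"]).as_matrix();T[:3,3]=s["eef_pos"]
    W=np.linalg.inv(T@c["tool_from_camera"])
    d=dict(c);d["rvec"]=cv2.Rodrigues(W[:3,:3])[0];d["tvec"]=W[:3,3];return proj(P,d)
E
python3 - <<'E'
from plant import *
from h import *
s=get_state();c=camera_params("wrist")
for n,p in dict(g15base_far=[.0,-.015,.1555],nose=[0,.003+.0,.146],board_edge0=[-.05,.008,.13],board_edge1=[.05,.008,.13]).items(): print(n,np.round(wproj(world(B,p),s,c),0))
for a in(0,.03,.06,.1,.15):
    print(a,[np.round(wproj(world(B,lid(a,x,r,h)),s,c)[0]).tolist() for x,r,h in((.02,.182,.0285),(-.02,.182,.0285),(-.02,.17,.0285),(0,.19,0))])
E
```

```text
g15base_far [[439. 134.]]
nose [[388. 133.]]
board_edge0 [[362. 233.]]
board_edge1 [[374.  14.]]
0 [[361.0, 80.0], [356.0, 185.0], [326.0, 185.0], [363.0, 132.0]]
0.03 [[362.0, 78.0], [356.0, 187.0], [325.0, 187.0], [366.0, 132.0]]
0.06 [[362.0, 76.0], [356.0, 190.0], [324.0, 190.0], [368.0, 132.0]]
0.1 [[362.0, 74.0], [355.0, 194.0], [321.0, 193.0], [371.0, 133.0]]
0.15 [[359.0, 70.0], [353.0, 200.0], [316.0, 198.0], [374.0, 134.0]]
```

Emit:
{"op": "move_arm", "data": {"moves": [[0,[0,0,0.001],[0,0,0]],[0,[0,0,0.0],[0,0,0]],[0,[0,0,0.001],[0,0,0]],[0,[0,0,0.0],[0,0,0]],[0,[0,0,0.001],[0,0,0]],[0,[0,0,0],[0,0,0]],[0,[0,0,0.001],[0,0,0]],[0,[0,0,0],[0,0,0]],[0,[0,0,0],[0,0,0]],[0,[0,0,0],[0,0,0]]]}}

```text
time: 6.82
eef_pos: [0.4708, 0.08, 0.121]
tcp_rot: [0.992, 0.123, -0.0, -0.0]
contact_force: [-0.4, 0.0, 0.3]
opening: -0.001
finger_force: 0.2
```

```bash
python3 -c "
from h import *
st([-.06,.045,.13])"
```

```text
t 6.82 box mm [-60.1  45.9 121. ] F box [-0.4  0.1  0.3] op -0.001 ff 0.2
turn left [-0.  0. -0.]
aligned tool shift [ 0.0001  0.0009 -0.009 ]
```

```bash
python3 - <<'E'
from plant import *
from h import *
s=get_state();c=camera_params("wrist")
print(wproj(s["eef_pos"],s,c))
ims=[read_camera(n)[:,:,::-1] for n in("wrist","scene")]
a=cv2.resize(ims[0][60:330,190:460],(400,400),interpolation=cv2.INTER_CUBIC)
b=cv2.resize(ims[1][110:310,190:390],(400,400),interpolation=cv2.INTER_CUBIC)
cv2.imwrite("pics/c2.png",np.hstack([a,b]))
print(np.round(proj(world(B,[lid(q,x,.19) for q in(0,.05,.1) for x in(.12,-.12)]),camera_params("scene"))-[190,110])*2)
E
```

```text
[[286.57215797 248.16574772]]
[[284. 200.]
 [102. 180.]
 [284. 194.]
 [100. 174.]
 [286. 186.]
 [100. 168.]]
```

View pics/c2.png

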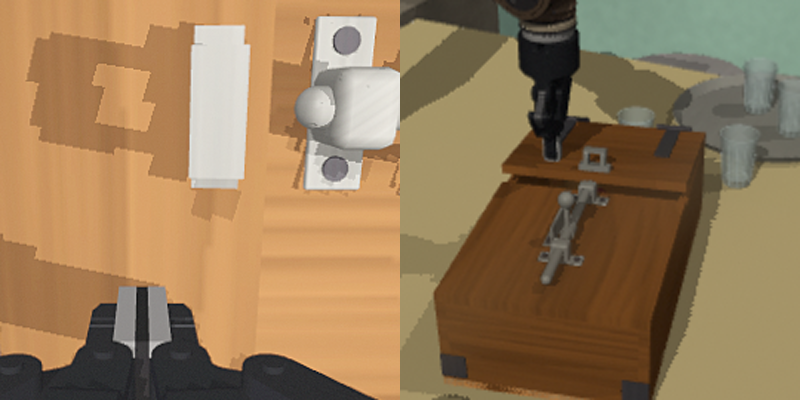

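```bash
python3 - <<'E'
from plant import *
from h import *
s=get_state();c=camera_params("wrist")
for d in(0,.005,.01,.015,.02,.025):
  for dx in (0,.011): 
    P=world(B,[-.0601+dx,.0459,.121+d]);print(d,dx,np.round(wproj(P,s,c),1),np.round(proj(P,camera_params("scene")),1))
E
```

```text
0 0 [[286.6 248.2]] [[266.5 198.8]]
0 0.011 [[286.6 228.3]] [[270.5 199.2]]
0.005 0 [[286.6 251.7]] [[266.5 197.1]]
0.005 0.011 [[286.7 231.3]] [[270.5 197.5]]
0.01 0 [[286.7 255.4]] [[266.4 195.5]]
0.01 0.011 [[286.7 234.5]] [[270.4 195.9]]
0.015 0 [[286.7 259.3]] [[266.3 193.8]]
0.015 0.011 [[286.7 237.9]] [[270.4 194.2]]
0.02 0 [[286.7 263.5]] [[266.3 192.1]]
0.02 0.011 [[286.8 241.4]] [[270.3 192.6]]
0.025 0 [[286.8 267.9]] [[266.2 190.5]]
0.025 0.011 [[286.8 245.2]] [[270.3 190.9]]
```

The scene crop shows the lid still slightly open, at about 0.1 rad. The physical fingertips seem to sit about 20 mm behind the reported TCP, so I'll keep pressing gently.

Emit:
{"op": "move_arm", "data": {"moves": [[0,[0,0,0.002],[0,0,0]],[0,[0,0,0.002],[0,0,0]],[0,[0,0,0.002],[0,0,0]],[0,[0,0,0.001],[0,0,0]],[0,[0,0,0.001],[0,0,0]],[0,[0,0,0.001],[0,0,0]],[0,[0,0,0.001],[0,0,0]],[0,[0,0,0],[0,0,0]],[0,[0,0,0],[0,0,0]],[0,[0,0,0],[0,0,0]]]}}

```text
time: 7.75
eef_pos: [0.4707, 0.0801, 0.1109]
tcp_rot: [0.992, 0.123, -0.0, -0.0]
contact_force: [-0.3, -0.6, 0.8]
opening: -0.002
finger_force: 0.0
```

```bash
python3 -c "
from h import *
st([-.06,.045,.13])"
```

```text
t 7.75 box mm [-60.2  46.  110.9] F box [-0.4 -0.5  0.8] op -0.002 ff 0.0
turn left [-0.001  0.    -0.   ]
aligned tool shift [ 0.0002  0.001  -0.0191]
```

Emit:
{"op": "move_arm", "data": {"moves": [[0,[0,0,0.001],[0,0,0]],[0,[0,0,0.001],[0,0,0]],[0,[0,0,0.001],[0,0,0]],[0,[0,0,0.001],[0,0,0]],[0,[0,0,0.0],[0,0,0]],[0,[0,0,0.0],[0,0,0]],[0,[0,0,0.0],[0,0,0]],[0,[0,0,0],[0,0,0]],[0,[0,0,0],[0,0,0]],[0,[0,0,0],[0,0,0]]]}}

```text
time: 8.58
eef_pos: [0.471, 0.0799, 0.1071]
tcp_rot: [0.992, 0.123, 0.0, -0.0]
contact_force: [-0.4, 0.6, 0.1]
opening: 0.001
finger_force: 0.0
```

```bash
python3 - <<'E'
from h import *
from plant import *
st([-.06,.045,.13])
ims=[read_camera(n)[:,:,::-1] for n in("wrist","scene")]
a=cv2.resize(ims[0][60:330,190:460],(400,400),interpolation=cv2.INTER_CUBIC)
b=cv2.resize(ims[1][150:250,230:330],(400,400),interpolation=cv2.INTER_CUBIC)
cv2.imwrite("pics/c3.png",np.hstack([a,b]))
E
```

```text
t 8.58 box mm [-60.   45.8 107.1] F box [-0.3  0.7  0.1] op 0.001 ff 0.0
turn left [-0. -0. -0.]
aligned tool shift [-0.      0.0008 -0.0229]
```

View pics/c3.png

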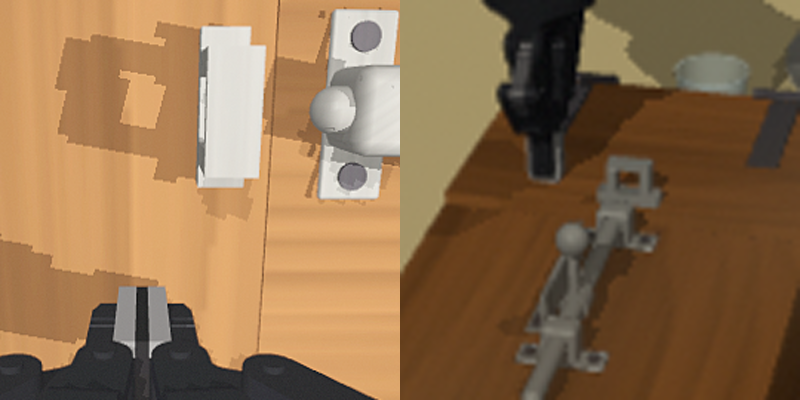

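The seam is now nearly closed. I'll press a few mm more until the stop is felt.

Emit:
{"op": "move_arm", "data": {"moves": [[0,[0,0,0.001],[0,0,0]],[0,[0,0,0.001],[0,0,0]],[0,[0,0,0.0],[0,0,0]],[0,[0,0,0.0],[0,0,0]],[0,[0,0,0.0],[0,0,0]],[0,[0,0,0.0],[0,0,0]],[0,[0,0,0.0],[0,0,0]],[0,[0,0,0],[0,0,0]],[0,[0,0,0],[0,0,0]],[0,[0,0,0],[0,0,0]]]}}

```text
time: 9.52
eef_pos: [0.4709, 0.0799, 0.1051]
tcp_rot: [0.992, 0.123, 0.0, -0.0]
contact_force: [0.3, 0.1, -0.1]
opening: -0.001
finger_force: 0.1
```

Emit:
{"op": "move_arm", "data": {"moves": [[0,[0,0,0.001],[0,0,0]],[0,[0,0,0.001],[0,0,0]],[0,[0,0,0.0],[0,0,0]],[0,[0,0,0.0],[0,0,0]],[0,[0,0,0.0],[0,0,0]],[0,[0,0,0.0],[0,0,0]],[0,[0,0,0.0],[0,0,0]],[0,[0,0,0],[0,0,0]],[0,[0,0,0],[0,0,0]],[0,[0,0,0],[0,0,0]]]}}

```text
time: 10.35
eef_pos: [0.4709, 0.0799, 0.1031]
tcp_rot: [0.992, 0.123, -0.0, -0.0]
contact_force: [-0.0, -0.3, -0.5]
opening: 0.002
finger_force: 0.0
```

Emit:
{"op": "move_arm", "data": {"moves": [[0,[0,0,0.001],[0,0,0]],[0,[0,0,0.0],[0,0,0]],[0,[0,0,0.001],[0,0,0]],[0,[0,0,0.0],[0,0,0]],[0,[0,0,0.001],[0,0,0]],[0,[0,0,0.0],[0,0,0]],[0,[0,0,0.0],[0,0,0]],[0,[0,0,0],[0,0,0]],[0,[0,0,0],[0,0,0]],[0,[0,0,0],[0,0,0]]]}}

```text
time: 11.18
eef_pos: [0.471, 0.0799, 0.1008]
tcp_rot: [0.992, 0.123, -0.0, 0.0]
contact_force: [-3.4, 0.9, 4.8]
opening: -0.001
finger_force: 2.6
```

```bash
python3 - <<'E'
from h import *
from plant import *
st([-.06,.045,.13])
s=get_state();c=camera_params("wrist");w=read_camera("wrist")[:,:,::-1].copy()
cv2.imwrite("pics/w4raw.png",w)
sc=read_camera("scene")[:,:,::-1].copy();cv2.imwrite("pics/s4raw.png",sc)
for P in([0,-.015,.1555],[0,.008,.13],[.05,.008,.13],[-.05,.008,.13],[0,.024,.1585],[.02,.018,.1585],[-.02,.018,.1585]):
    u=wproj(world(B,P),s,c)[0];cv2.circle(w,tuple(int(round(z)) for z in u),3,(0,0,255),1)
    u=proj(world(B,P),camera_params("scene"))[0];cv2.circle(sc,tuple(int(round(z)) for z in u),1,(0,0,255),-1)
a=cv2.resize(w[20:320,190:490],(400,400),interpolation=cv2.INTER_CUBIC)
b=cv2.resize(sc[150:250,230:330],(400,400),interpolation=cv2.INTER_CUBIC)
cv2.imwrite("pics/c4.png",np.hstack([a,b]))
E
```

```text
t 11.18 box mm [-59.9  45.8 100.8] F box [-3.1  1.7  4.8] op -0.001 ff 2.6
turn left [ 0.  0. -0.]
aligned tool shift [-0.0001  0.0008 -0.0292]
```

View pics/c4.png

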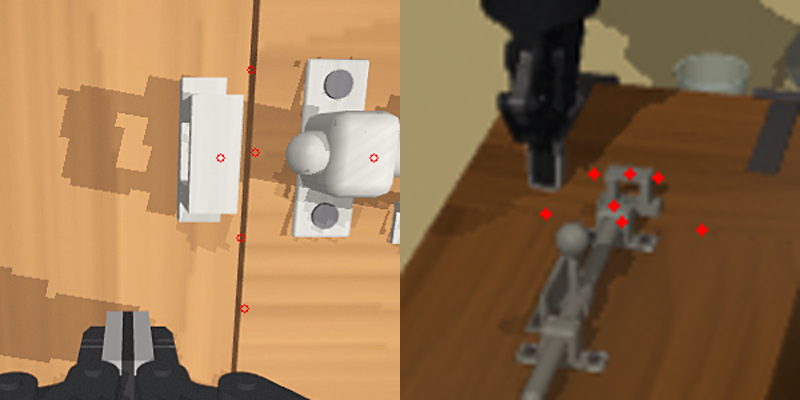

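Contact is now clear (4.8 N) and the overlay matches a shut lid. One more mm will confirm the stop.

Emit:
{"op": "move_arm", "data": {"moves": [[0,[0,0,0.001],[0,0,0]],[0,[0,0,0.0],[0,0,0]],[0,[0,0,0.0],[0,0,0]],[0,[0,0,0.0],[0,0,0]],[0,[0,0,0.0],[0,0,0]],[0,[0,0,0.0],[0,0,0]],[0,[0,0,0.0],[0,0,0]],[0,[0,0,0],[0,0,0]],[0,[0,0,0],[0,0,0]],[0,[0,0,0],[0,0,0]]]}}

```text
time: 12.12
eef_pos: [0.471, 0.0799, 0.1007]
tcp_rot: [0.992, 0.123, -0.0, 0.0]
contact_force: [-5.2, -0.5, 9.8]
opening: -0.002
finger_force: 5.0
```

Hard stop felt, so the lid is shut. Now raise and go over the knob.

Emit:
{"op": "move_arm", "data": {"moves": [[0,[0,0,-0.03],[0,0,0]],[0,[0,0,-0.03],[0,0,0]],[0,[0,0,-0.03],[0,0,0]],[0.6,[0,0,-0.03],[0,0,0]],[0.6,[0.015,0.03,0],[0,0,0]],[0.6,[0.015,0.03,0],[0,0,0]],[0.6,[0.015,0.03,0],[0,0,0]],[0.6,[0.015,0.03,0],[0,0,0]],[0.6,[0,0.03,0],[0,0,0]],[0.6,[0,0,0],[0,0,0]]]}}

```text
time: 12.95
eef_pos: [0.5672, -0.0553, 0.2183]
tcp_rot: [0.993, 0.121, -0.0, 0.001]
contact_force: [-0.0, -0.4, -0.4]
opening: 0.601
finger_force: 0.0
```

```bash
python3 - <<'E'
from h import *
from plant import *
st([0,-.112,.16])
s=get_state();c=camera_params("wrist");w=read_camera("wrist")[:,:,::-1].copy()
sc=read_camera("scene")[:,:,::-1].copy();cv2.imwrite("pics/s5raw.png",sc)
cv2.imwrite("pics/w5.png",w)
for n,P in dict(knob=knob(.003,.02),guide=[0,-.149,.155],kb=knob(.003,.3),catch=[-.0165,-.069,.156],keep=[0,.024,.1585]).items(): print(n,np.round(wproj(world(B,P),s,c)[0]))
E
```

```text
t 12.95 box mm [   0.3 -108.9  218.3] F box [-0.1 -0.4 -0.4] op 0.601 ff 0.0
turn left [ 0.002  0.    -0.004]
aligned tool shift [-0.0003  0.0031  0.0583]
knob [291. 232.]
guide [343. 216.]
kb [291. 249.]
catch [230. 239.]
keep [ 96. 218.]
```

View pics/w5.png

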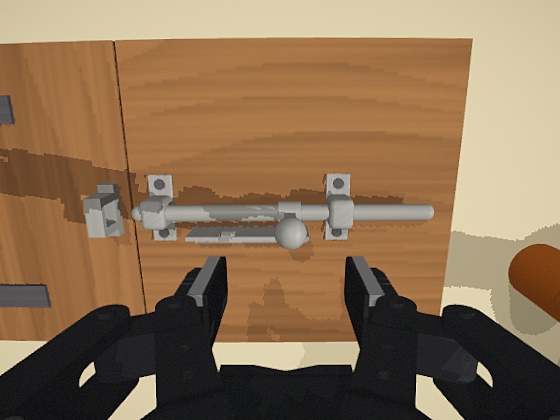

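The knob is at (291,234), close to its predicted place. The catch lies along row 237, with a notch-like feature at cols 220–236, which puts travel at about 46 mm. Next: lower onto the knob and pinch it.

Emit:
{"op": "move_arm", "data": {"moves": [[0.6,[-0.002,0.003,0],[0,0,0]],[0.6,[0,0,0.015],[0,0,0]],[0.6,[0,0,0.015],[0,0,0]],[0.6,[0,0,0.015],[0,0,0]],[0.6,[0,0,0.013],[0,0,0]],[0.6,[0,0,0.012],[0,0,0]],[0.6,[0,0,0],[0,0,0]],[0.4,[0,0,0],[0,0,0]],[0.35,[0,0,0],[0,0,0]],[0.35,[0,0,0],[0,0,0]]], "grip_force": 20}}

```text
time: 13.88
eef_pos: [0.5654, -0.0544, 0.1504]
tcp_rot: [0.992, 0.123, 0.001, 0.0]
contact_force: [-0.1, -0.7, 0.0]
opening: 0.349
finger_force: 0.0
```

```bash
python3 - <<'E'
from h import *
from plant import *
st([0,-.112,.148])
s=get_state();c=camera_params("wrist");w=read_camera("wrist")[:,:,::-1].copy()
sc=read_camera("scene")[:,:,::-1].copy()
a=cv2.resize(w[160:340,190:390],(444,400),interpolation=cv2.INTER_CUBIC)
b=cv2.resize(sc[165:255,230:310],(356,400),interpolation=cv2.INTER_CUBIC)
cv2.imwrite("pics/c6.png",np.hstack([a,b]))
E
```

```text
t 13.88 box mm [  -1.3 -107.6  150.4] F box [-0.2 -0.6  0. ] op 0.349 ff 0.0
turn left [ 0.001 -0.002 -0.   ]
aligned tool shift [0.0013 0.0044 0.0024]
```

View pics/c6.png

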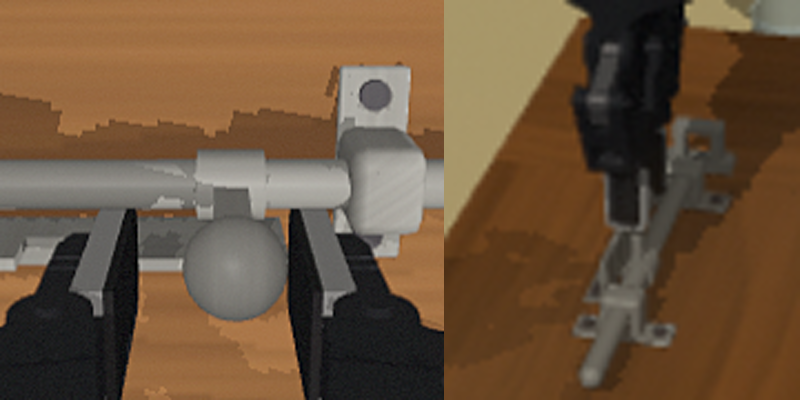

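The knob sits between the pads, about 4.5 mm towards the right finger. I'll centre and pinch.

Emit:
{"op": "move_arm", "data": {"moves": [[0.35,[0,0.0045,0.002],[0,0,0]],[0.35,[0,0,0],[0,0,0]],[0.35,[0,0,0],[0,0,0]],[0.3,[0,0,0],[0,0,0]],[0.2,[0,0,0],[0,0,0]],[0.2,[0,0,0],[0,0,0]],[0.15,[0,0,0],[0,0,0]],[0.15,[0,0,0],[0,0,0]],[0.15,[0,0,0],[0,0,0]],[0.15,[0,0,0],[0,0,0]]], "grip_force": 20}}

```text
time: 14.82
eef_pos: [0.5656, -0.0586, 0.1472]
tcp_rot: [0.992, 0.123, -0.0, 0.0]
contact_force: [-0.6, -0.1, 0.5]
opening: 0.21
finger_force: 19.5
```

```bash
python3 -c "
from h import *
st([0,-.112,.148])"
```

```text
t 14.82 box mm [  -2.1 -111.7  147.2] F box [-0.6  0.1  0.5] op 0.21 ff 19.5
turn left [-0.  0. -0.]
aligned tool shift [ 0.0021  0.0003 -0.0008]
```

Emit:
{"op": "move_arm", "data": {"moves": [[0.15,[0,-0.002,0],[0,0,0]],[0.15,[0,-0.002,0],[0,0,0]],[0.15,[0,-0.002,0],[0,0,0]],[0.15,[0,-0.002,0],[0,0,0]],[0.15,[0,-0.002,0],[0,0,0]],[0.15,[0,-0.002,0],[0,0,0]],[0.15,[0,-0.002,0],[0,0,0]],[0.15,[0,-0.002,0],[0,0,0]],[0.15,[0,-0.002,0],[0,0,0]],[0.15,[0,0,0],[0,0,0]]]}}

```text
time: 15.65
eef_pos: [0.5611, -0.0407, 0.1472]
tcp_rot: [0.992, 0.123, -0.0, -0.0]
contact_force: [0.0, -1.4, 1.0]
opening: 0.213
finger_force: 19.6
```

```bash
python3 -c "
from h import *
st([0,-.082,.148])"
```

```text
t 15.65 box mm [ -2.1 -93.2 147.2] F box [-0.3 -1.4  1. ] op 0.213 ff 19.6
turn left [-0.  0. -0.]
aligned tool shift [ 0.0021 -0.0112 -0.0008]
```

Emit:
{"op": "move_arm", "data": {"moves": [[0.15,[0,-0.002,0],[0,0,0]],[0.15,[0,-0.002,0],[0,0,0]],[0.15,[0,-0.002,0],[0,0,0]],[0.15,[0,-0.002,0],[0,0,0]],[0.15,[0,-0.002,0],[0,0,0]],[0.15,[0,-0.002,0],[0,0,0]],[0.15,[0,-0.002,0],[0,0,0]],[0.15,[0,0,0],[0,0,0]],[0.15,[0,0,0],[0,0,0]],[0.15,[0,0,0],[0,0,0]]]}}

```text
time: 16.48
eef_pos: [0.5577, -0.0272, 0.1472]
tcp_rot: [0.992, 0.123, -0.0, -0.001]
contact_force: [-0.7, -1.2, 2.2]
opening: 0.213
finger_force: 19.7
```

```bash
python3 -c "
from h import *
st([0,-.069,.148])"
```

```text
t 16.48 box mm [ -2.1 -79.3 147.2] F box [-1.  -1.   2.2] op 0.213 ff 19.7
turn left [-0.001  0.    -0.   ]
aligned tool shift [ 0.0021 -0.0103 -0.0008]
```

Travel is about 35 mm, so the bolt is through the keeper. Now slide to about 46 mm and swing down to just above the flange.

Emit:
{"op": "move_arm", "data": {"moves": [[0.15,[0,-0.003,0],[0,0,0]],[0.15,[0,-0.003,0],[0,0,0]],[0.15,[0,-0.003,0],[0,0,0]],[0.15,[0,-0.0013,0],[0,0,0]],[0.15,[-0.0044,0,0.0006],[0,0,0]],[0.15,[-0.0044,0,0.0011],[0,0,0]],[0.15,[-0.004,0,0.0014],[0,0,0]],[0.15,[-0.0037,0,0.0018],[0,0,0]],[0.15,[-0.0036,0,0.0022],[0,0,0]],[0.15,[-0.0034,0,0.0026],[0,0,0]]]}}

```text
time: 17.32
eef_pos: [0.5323, -0.0232, 0.1385]
tcp_rot: [0.992, 0.123, 0.0, -0.0]
contact_force: [-0.0, 1.1, 6.4]
opening: 0.211
finger_force: 20.4
```

```bash
python3 -c "
from h import *
st([-.0256,-.069,.1375])"
```

```text
t 17.32 box mm [-25.7 -69.2 138.5] F box [0.3 1.1 6.4] op 0.211 ff 20.4
turn left [-0.    -0.001 -0.001]
aligned tool shift [ 0.0001 -0.0002  0.001 ]
```

Emit:
{"op": "move_arm", "data": {"moves": [[0.15,[0,0,0],[0,0,0]],[0.15,[0,0,0],[0,0,0]],[0.15,[0,0,0],[0,0,0]],[0.15,[0,0,0],[0,0,0]],[0.15,[0,0,0],[0,0,0]],[0.15,[0,0,0],[0,0,0]],[0.15,[0,0,0],[0,0,0]],[0.15,[0,0,0],[0,0,0]],[0.15,[0,0,0],[0,0,0]],[0.15,[0,0,0],[0,0,0]]]}}

```text
time: 18.15
eef_pos: [0.5313, -0.0234, 0.1377]
tcp_rot: [0.992, 0.123, -0.001, -0.0]
contact_force: [-1.7, -0.3, 5.6]
opening: 0.212
finger_force: 20.4
```

```bash
python3 -c "
from h import *
st([-.0256,-.069,.1375])"
```

```text
t 18.15 box mm [-26.8 -69.1 137.7] F box [-1.7  0.2  5.6] op 0.212 ff 20.4
turn left [-0.001  0.003 -0.   ]
aligned tool shift [ 0.0012 -0.0001  0.0002]
```

Emit:
{"op": "move_arm", "data": {"moves": [[0.15,[-0.0015,0,0.0009],[0,0,0]],[0.15,[-0.0015,0,0.001],[0,0,0]],[0.15,[-0.0015,0,0.001],[0,0,0]],[0.15,[-0.0008,0,0.0008],[0,0,0]],[0.15,[-0.0008,0,0.0008],[0,0,0]],[0.15,[-0.0007,0,0.0009],[0,0,0]],[0.15,[0,0,0],[0,0,0]],[0.15,[0,0,0],[0,0,0]],[0.15,[0,0,0],[0,0,0]],[0.15,[0,0,0],[0,0,0]]]}}

```text
time: 18.98
eef_pos: [0.525, -0.025, 0.1318]
tcp_rot: [0.992, 0.123, -0.001, -0.0]
contact_force: [-1.5, -0.2, 5.1]
opening: 0.214
finger_force: 20.6
```

```bash
cat >>h.py <<'E'
def ang(ax=0.,tz=.1053):
    from plant import get_state
    s=get_state();c,sn=np.cos(B[2]),np.sin(B[2]);M=np.array([[c,sn,0],[-sn,c,0],[0,0,1]])
    p=M@(s["eef_pos"]-[B[0],B[1],0]);F=M@s["contact_force"];d=[p[0]-ax,p[2]-tz];a=np.arctan2(-d[0],d[1])
    print("turn",round(a,3),"radius mm",round(np.hypot(*d)*1e3,1),"travel",round((p[1]+.115)*1e3,1),"Ftan(resist)",round(F@[np.cos(a),0,np.sin(a)],1),"Frad",round(F@[-np.sin(a),0,np.cos(a)],1))
E
python3 -c "
from h import *
st([-.0324,-.069,.1321]);ang()"
```

```text
t 18.98 box mm [-33.3 -69.2 131.8] F box [-1.5  0.2  5.1] op 0.214 ff 20.6
turn left [-0.001  0.002 -0.   ]
aligned tool shift [ 0.0009 -0.0002 -0.0003]
turn 0.899 radius mm 42.5 travel 45.8 Ftan(resist) 3.1 Frad 4.4
```

Emit:
{"op": "move_arm", "data": {"moves": [[0.15,[-0.0008,0,0.0007],[0,0,0]],[0.15,[-0.0008,0,0.0007],[0,0,0]],[0.15,[0,0,0],[0,0,0]],[0.15,[0,0,0],[0,0,0]],[0.15,[0,0,0],[0,0,0]],[0.15,[0,0,0],[0,0,0]],[0.15,[0,0,0],[0,0,0]],[0.15,[0,0,0],[0,0,0]],[0.15,[0,0,0],[0,0,0]],[0.15,[0,0,0],[0,0,0]]]}}

```text
time: 19.82
eef_pos: [0.5238, -0.0254, 0.1303]
tcp_rot: [0.992, 0.123, -0.001, -0.0]
contact_force: [-3.2, 1.0, 4.7]
opening: 0.208
finger_force: 20.6
```

```bash
python3 -c "
from h import *
st([-.0324,-.069,.1321]);ang()"
```

```text
t 19.82 box mm [-34.5 -69.2 130.3] F box [-2.9  1.8  4.7] op 0.208 ff 20.6
turn left [-0.001  0.001 -0.   ]
aligned tool shift [ 0.0021 -0.0002 -0.0018]
turn 0.943 radius mm 42.6 travel 45.8 Ftan(resist) 2.1 Frad 5.1
```

No stop at 0.94 rad, so the stalk appears to be entering the notch. I'll continue gently, slightly more outward.

Emit:
{"op": "move_arm", "data": {"moves": [[0.15,[-0.001,0,0.0008],[0,0,0]],[0.15,[-0.001,0,0.001],[0,0,0]],[0.15,[-0.001,0,0.001],[0,0,0]],[0.15,[-0.0007,0,0.001],[0,0,0]],[0.15,[0,0,0],[0,0,0]],[0.15,[0,0,0],[0,0,0]],[0.15,[0,0,0],[0,0,0]],[0.15,[0,0,0],[0,0,0]],[0.15,[0,0,0],[0,0,0]],[0.15,[0,0,0],[0,0,0]]]}}

```text
time: 20.65
eef_pos: [0.5205, -0.026, 0.1263]
tcp_rot: [0.992, 0.123, -0.0, -0.0]
contact_force: [0.7, 3.0, -0.4]
opening: 0.214
finger_force: 20.6
```

```bash
python3 -c "
from h import *
st([-.0377,-.069,.1269]);ang()"
```

```text
t 20.65 box mm [-37.8 -69.1 126.3] F box [ 1.4  2.8 -0.4] op 0.214 ff 20.6
turn left [-0.001  0.    -0.   ]
aligned tool shift [ 0.0001 -0.0001 -0.0006]
turn 1.064 radius mm 43.2 travel 45.9 Ftan(resist) 0.3 Frad -1.4
```

Emit:
{"op": "move_arm", "data": {"moves": [[0.15,[-0.0007,-0.0005,0.0015],[0,0,0]],[0.15,[-0.0006,0,0.0015],[0,0,0]],[0.15,[-0.0006,0,0.0015],[0,0,0]],[0.15,[-0.0005,0,0.0015],[0,0,0]],[0.15,[0,0,0],[0,0,0]],[0.15,[0,0,0],[0,0,0]],[0.15,[0,0,0],[0,0,0]],[0.15,[0,0,0],[0,0,0]],[0.15,[0,0,0],[0,0,0]],[0.15,[0,0,0],[0,0,0]]]}}

```text
time: 21.48
eef_pos: [0.5171, -0.0261, 0.1204]
tcp_rot: [0.992, 0.123, -0.002, -0.001]
contact_force: [-2.1, 3.6, 4.9]
opening: 0.21
finger_force: 21.0
```

```bash
python3 -c "
from h import *
st([-.0401,-.0685,.1209]);ang()"
```

```text
t 21.48 box mm [-41.2 -68.3 120.4] F box [-1.2  4.   4.9] op 0.21 ff 21.0
turn left [-0.002  0.003 -0.   ]
aligned tool shift [ 0.0011  0.0002 -0.0005]
turn 1.22 radius mm 43.8 travel 46.7 Ftan(resist) 4.2 Frad 2.8
```

Emit:
{"op": "move_arm", "data": {"moves": [[0.15,[-0.001,-0.0005,0.0012],[0,0,0]],[0.15,[-0.0006,0,0.0012],[0,0,0]],[0.15,[-0.0006,0,0.0012],[0,0,0]],[0.15,[-0.0006,0,0.0012],[0,0,0]],[0.15,[0,0,0],[0,0,0]],[0.15,[0,0,0],[0,0,0]],[0.15,[0,0,0],[0,0,0]],[0.15,[0,0,0],[0,0,0]],[0.15,[0,0,0],[0,0,0]],[0.15,[0,0,0],[0,0,0]]]}}

```text
time: 22.32
eef_pos: [0.5152, -0.0265, 0.1158]
tcp_rot: [0.992, 0.123, -0.0, -0.0]
contact_force: [-0.4, 3.3, 2.6]
opening: 0.21
finger_force: 21.0
```

```bash
python3 -c "
from h import *
st([-.0429,-.068,.1161]);ang()"
```

```text
t 22.32 box mm [-43.1 -68.3 115.8] F box [0.4 3.3 2.6] op 0.21 ff 21.0
turn left [-0.     0.001 -0.   ]
aligned tool shift [ 0.0002 -0.0003 -0.0003]
turn 1.332 radius mm 44.4 travel 46.7 Ftan(resist) 2.6 Frad 0.2
```

Emit:
{"op": "move_arm", "data": {"moves": [[0.15,[-0.0004,0,0.0015],[0,0,0]],[0.15,[-0.0003,0,0.0015],[0,0,0]],[0.15,[-0.0002,0,0.0015],[0,0,0]],[0.15,[-0.0001,0,0.0015],[0,0,0]],[0.15,[0,0,0],[0,0,0]],[0.15,[0,0,0],[0,0,0]],[0.15,[0,0,0],[0,0,0]],[0.15,[0,0,0],[0,0,0]],[0.15,[0,0,0],[0,0,0]],[0.15,[0,0,0],[0,0,0]]]}}

```text
time: 23.15
eef_pos: [0.5138, -0.0269, 0.1097]
tcp_rot: [0.992, 0.123, -0.001, -0.0]
contact_force: [-3.9, 1.6, 4.3]
opening: 0.212
finger_force: 21.3
```

```bash
python3 -c "
from h import *
st([-.0439,-.068,.1101]);ang()"
```

```text
t 23.15 box mm [-44.6 -68.3 109.7] F box [-3.4  2.5  4.3] op 0.212 ff 21.3
turn left [-0.001  0.002 -0.   ]
aligned tool shift [ 0.0007 -0.0003 -0.0004]
turn 1.473 radius mm 44.8 travel 46.7 Ftan(resist) 3.9 Frad 3.8
```

Emit:
{"op": "move_arm", "data": {"moves": [[0.15,[-0.0006,0,0.001],[0,0,0]],[0.15,[0,0,0.001],[0,0,0]],[0.15,[0,0,0.001],[0,0,0]],[0.15,[0,0,0],[0,0,0]],[0.15,[0,0,0],[0,0,0]],[0.15,[0,0,0],[0,0,0]],[0.15,[0,0,0],[0,0,0]],[0.15,[0,0,0],[0,0,0]],[0.15,[0,0,0],[0,0,0]],[0.15,[0,0,0],[0,0,0]]]}}

```text
time: 23.98
eef_pos: [0.5135, -0.027, 0.1069]
tcp_rot: [0.992, 0.123, -0.001, -0.0]
contact_force: [-4.4, 2.1, 4.1]
opening: 0.216
finger_force: 21.5
```

```bash
python3 -c "
from h import *
st([-.0445,-.068,.1071]);ang(-.0025)"
```

```text
t 23.98 box mm [-44.8 -68.3 106.9] F box [-3.7  3.1  4.1] op 0.216 ff 21.5
turn left [-0.     0.001 -0.   ]
aligned tool shift [ 0.0003 -0.0003 -0.0002]
turn 1.533 radius mm 42.4 travel 46.7 Ftan(resist) 3.9 Frad 3.9
```

Emit:
{"op": "move_arm", "data": {"moves": [[0.15,[-0.0006,0,0.001],[0,0,0]],[0.15,[0,0,0.001],[0,0,0]],[0.15,[0,0,0],[0,0,0]],[0.15,[0,0,0],[0,0,0]],[0.15,[0,0,0],[0,0,0]],[0.15,[0,0,0],[0,0,0]],[0.15,[0,0,0],[0,0,0]],[0.15,[0,0,0],[0,0,0]],[0.15,[0,0,0],[0,0,0]],[0.15,[0,0,0],[0,0,0]]]}}

```text
time: 24.82
eef_pos: [0.5134, -0.0271, 0.105]
tcp_rot: [0.992, 0.123, 0.0, -0.0]
contact_force: [-3.6, 3.8, 4.2]
opening: 0.213
finger_force: 21.5
```

```bash
python3 -c "
from h import *
st([-.0451,-.068,.1051]);ang(-.0025)"
```

```text
t 24.82 box mm [-45.  -68.3 105. ] F box [-2.5  4.6  4.2] op 0.213 ff 21.5
turn left [-0. -0. -0.]
aligned tool shift [-0.0001 -0.0003 -0.0001]
turn 1.577 radius mm 42.5 travel 46.7 Ftan(resist) 4.2 Frad 2.5
```

Emit:
{"op": "move_arm", "data": {"moves": [[0.15,[0,0,0.0005],[0,0,0]],[0.15,[0,0,0.0005],[0,0,0]],[0.15,[0,0,0],[0,0,0]],[0.15,[0,0,0],[0,0,0]],[0.15,[0,0,0],[0,0,0]],[0.15,[0,0,0],[0,0,0]],[0.15,[0,0,0],[0,0,0]],[0.15,[0,0,0],[0,0,0]],[0.15,[0,0,0],[0,0,0]],[0.15,[0,0,0],[0,0,0]]]}}

```text
time: 25.65
eef_pos: [0.5134, -0.0271, 0.104]
tcp_rot: [0.992, 0.123, 0.0, -0.0]
contact_force: [-3.2, 3.8, 5.3]
opening: 0.214
finger_force: 21.5
```

```bash
python3 -c "
from h import *
st();ang(-.0025)"
```

```text
t 25.65 box mm [-45.  -68.4 104. ] F box [-2.2  4.5  5.3] op 0.214 ff 21.5
turn left [-0. -0. -0.]
turn 1.6 radius mm 42.6 travel 46.6 Ftan(resist) 5.3 Frad 2.0
```

Emit:
{"op": "move_arm", "data": {"moves": [[0.15,[0,0,0.0005],[0,0,0]],[0.15,[0,0,0.0005],[0,0,0]],[0.15,[0,0,0],[0,0,0]],[0.15,[0,0,0],[0,0,0]],[0.15,[0,0,0],[0,0,0]],[0.15,[0,0,0],[0,0,0]],[0.15,[0,0,0],[0,0,0]],[0.15,[0,0,0],[0,0,0]],[0.15,[0,0,0],[0,0,0]],[0.15,[0,0,0],[0,0,0]]]}}

```text
time: 26.48
eef_pos: [0.5133, -0.0271, 0.103]
tcp_rot: [0.992, 0.123, -0.0, -0.0]
contact_force: [-3.4, 3.6, 4.3]
opening: 0.214
finger_force: 21.6
```

```bash
python3 -c "
from h import *
st();ang(-.0025)"
```

```text
t 26.48 box mm [-45.1 -68.4 103. ] F box [-2.4  4.3  4.3] op 0.214 ff 21.6
turn left [-0.  0. -0.]
turn 1.625 radius mm 42.7 travel 46.6 Ftan(resist) 4.5 Frad 2.2
```

Emit:
{"op": "move_arm", "data": {"moves": [[0.15,[0,0,0.0005],[0,0,0]],[0.15,[0,0,0.0005],[0,0,0]],[0.15,[0,0,0],[0,0,0]],[0.15,[0,0,0],[0,0,0]],[0.15,[0,0,0],[0,0,0]],[0.15,[0,0,0],[0,0,0]],[0.15,[0,0,0],[0,0,0]],[0.15,[0,0,0],[0,0,0]],[0.15,[0,0,0],[0,0,0]],[0.15,[0,0,0],[0,0,0]]]}}

```text
time: 27.32
eef_pos: [0.5133, -0.0272, 0.102]
tcp_rot: [0.992, 0.123, -0.0, -0.0]
contact_force: [-3.7, 2.8, 5.0]
opening: 0.21
finger_force: 21.6
```

```bash
python3 -c "
from h import *
st();ang(-.0025)"
```

```text
t 27.32 box mm [-45.1 -68.4 102. ] F box [-2.9  3.6  5. ] op 0.21 ff 21.6
turn left [-0.  0. -0.]
turn 1.648 radius mm 42.7 travel 46.6 Ftan(resist) 5.2 Frad 2.5
```

Emit:
{"op": "move_arm", "data": {"moves": [[0.15,[0,0,0.0005],[0,0,0]],[0.15,[0,0,0.0005],[0,0,0]],[0.15,[0,0,0],[0,0,0]],[0.15,[0,0,0.0],[0,0,0]],[0.15,[0,0,0.0],[0,0,0]],[0.15,[0,0,0],[0,0,0]],[0.15,[0,0,0],[0,0,0]],[0.15,[0,0,0],[0,0,0]],[0.15,[0,0,0],[0,0,0]],[0.15,[0,0,0],[0,0,0]]]}}

```text
time: 28.15
eef_pos: [0.5133, -0.0271, 0.1011]
tcp_rot: [0.992, 0.123, -0.0, -0.0]
contact_force: [-3.5, 3.8, 5.7]
opening: 0.212
finger_force: 22.2
```

```bash
python3 -c "
from h import *
st();ang(-.0025)"
```

```text
t 28.15 box mm [-45.1 -68.4 101.1] F box [-2.5  4.6  5.7] op 0.212 ff 22.2
turn left [-0.  0. -0.]
turn 1.669 radius mm 42.8 travel 46.6 Ftan(resist) 5.9 Frad 1.9
```

The force stays flat, so it is probably level. To verify by touch, I'll release, rise, shut the fingers and press on top of the knob. Home should give contact at TCP z of about 0.127.

Emit:
{"op": "move_arm", "data": {"moves": [[0.25,[0,0,0],[0,0,0]],[0.35,[0,0,0],[0,0,0]],[0.4,[0,0,0],[0,0,0]],[0.4,[0,0,0],[0,0,0]],[0.4,[0,0,-0.005],[0,0,0]],[0.4,[0,0,-0.01],[0,0,0]],[0.4,[0,0,-0.02],[0,0,0]],[0.2,[0,0,-0.02],[0,0,0]],[0,[0,0,0],[0,0,0]],[0,[0,0,0],[0,0,0]]]}}

```text
time: 28.98
eef_pos: [0.5147, -0.0276, 0.1582]
tcp_rot: [0.992, 0.123, 0.002, 0.001]
contact_force: [-0.3, 0.3, -0.6]
opening: 0.01
finger_force: 0.0
```

```bash
python3 - <<'E'
from h import *
from plant import *
st([-.0435,-.068,.130])
s=get_state();c=camera_params("wrist");w=read_camera("wrist")
print("pred",[np.round(wproj(world(B,[x,-.0685,z]),s,c)[0],1).tolist() for x,z in((-.042,.146),(-.0405,.157),(-.038,.164),(-.0325,.173))])
hsv=cv2.cvtColor(w,cv2.COLOR_RGB2HSV);m=((hsv[...,1]<50)&(hsv[...,2]>60)).astype(np.uint8)
for r in range(150,340,8): print(r,"".join("#" if m[r,x] else "." for x in range(190,390,4)))
E
```

```text
t 28.98 box mm [-43.8 -69.2 158.2] F box [-0.3  0.4 -0.6] op 0.01 ff 0.0
turn left [ 0.002 -0.004 -0.   ]
aligned tool shift [ 0.0003 -0.0012  0.0282]
pred [[285.2, 237.3], [285.3, 241.4], [285.3, 241.4], [285.4, 236.9]]
150 #####....#########################################
158 ##################################################
166 ##################################################
174 ####................########......................
182 ####..................####........................
190 #####.....########################################
198 #####....#########################################
206 ...........#######.#############################..
214 ......................####........................
222 ......................####........................
230 ....................########......................
238 ...................#########......................
246 ....................########......................
254 ....................###.####......................
262 ....................###..####.....................
270 ....................###..####.....................
278 ....................###...###.....................
286 ...................####...###.....................
294 ......................#...#.......................
302 ..................................................
310 ..................................................
318 ..................................................
326 ..................................................
334 .........................#........................
```

Emit:
{"op": "move_arm", "data": {"moves": [[0,[0,0,0.006],[0,0,0]],[0,[0,0,0.006],[0,0,0]],[0,[0,0,0.006],[0,0,0]],[0,[0,0,0.005],[0,0,0]],[0,[0,0,0.003],[0,0,0]],[0,[0,0,0.001],[0,0,0]],[0,[0,0,0.001],[0,0,0]],[0,[0,0,0],[0,0,0]],[0,[0,0,0],[0,0,0]],[0,[0,0,0],[0,0,0]]]}}

```text
time: 29.87
eef_pos: [0.5137, -0.0272, 0.1283]
tcp_rot: [0.992, 0.123, 0.001, 0.0]
contact_force: [0.1, -0.0, -0.4]
opening: -0.001
finger_force: 0.0
```

Emit:
{"op": "move_arm", "data": {"moves": [[0,[0,0,0.0005],[0,0,0]],[0,[0,0,0.0005],[0,0,0]],[0,[0,0,0],[0,0,0]],[0,[0,0,0],[0,0,0]],[0,[0,0,0],[0,0,0]],[0,[0,0,0],[0,0,0]],[0,[0,0,0],[0,0,0]],[0,[0,0,0],[0,0,0]],[0,[0,0,0],[0,0,0]],[0,[0,0,0],[0,0,0]]]}}

```text
time: 30.7
eef_pos: [0.5135, -0.0272, 0.1271]
tcp_rot: [0.992, 0.123, 0.0, 0.0]
contact_force: [0.7, 0.7, 1.6]
opening: -0.001
finger_force: 0.9
```

Light contact begins at 0.127, as expected for home. I'll press 1 mm to feel the stop.

Emit:
{"op": "move_arm", "data": {"moves": [[0,[0,0,0.0005],[0,0,0]],[0,[0,0,0.0003],[0,0,0]],[0,[0,0,0],[0,0,0]],[0,[0,0,0],[0,0,0]],[0,[0,0,0],[0,0,0]],[0,[0,0,0],[0,0,0]],[0,[0,0,0],[0,0,0]],[0,[0,0,0],[0,0,0]],[0,[0,0,0],[0,0,0]],[0,[0,0,0],[0,0,0]]]}}

```text
time: 31.53
eef_pos: [0.5133, -0.0272, 0.1262]
tcp_rot: [0.992, 0.123, -0.0, 0.0]
contact_force: [-1.0, 0.1, 3.0]
opening: -0.001
finger_force: 1.3
```

Emit:
{"op": "move_arm", "data": {"moves": [[0,[0,0,0.0005],[0,0,0]],[0,[0,0,0.0003],[0,0,0]],[0,[0,0,0],[0,0,0]],[0,[0,0,0],[0,0,0]],[0,[0,0,0],[0,0,0]],[0,[0,0,0],[0,0,0]],[0,[0,0,0],[0,0,0]],[0,[0,0,0],[0,0,0]],[0,[0,0,0],[0,0,0]],[0,[0,0,0],[0,0,0]]]}}

```text
time: 32.37
eef_pos: [0.5133, -0.0273, 0.1255]
tcp_rot: [0.992, 0.123, -0.0, 0.0]
contact_force: [-2.4, -1.2, 5.3]
opening: -0.002
finger_force: 2.6
```

Emit:
{"op": "move_arm", "data": {"moves": [[0,[0,0,0.0004],[0,0,0]],[0,[0,0,0.0002],[0,0,0]],[0,[0,0,0],[0,0,0]],[0,[0,0,0],[0,0,0]],[0,[0,0,0],[0,0,0]],[0,[0,0,0],[0,0,0]],[0,[0,0,0],[0,0,0]],[0,[0,0,0],[0,0,0]],[0,[0,0,0],[0,0,0]],[0,[0,0,0],[0,0,0]]]}}

```text
time: 33.2
eef_pos: [0.5132, -0.0273, 0.1251]
tcp_rot: [0.992, 0.123, -0.0, 0.0]
contact_force: [-2.1, -1.7, 6.0]
opening: -0.001
finger_force: 3.0
```

The knob's top is level with, or slightly below, the home height. It would sit over 4 mm higher at 1.47 rad, so the handle is home. I'll retreat and sign off.

Emit:
{"op": "move_arm", "data": {"moves": [[0,[0,0,-0.005],[0,0,0]],[0,[0,0,-0.02],[0,0,0]],[0,[0,0,-0.03],[0,0,0]],[0,[0,0,-0.03],[0,0,0]],[0,[0,0,-0.02],[0,0,0]],[0,[0,0,0],[0,0,0]],[0,[0,0,0],[0,0,0]],[0,[0,0,0],[0,0,0]],[0,[0,0,0],[0,0,0]],[0,[0,0,0],[0,0,0]]]}}

```text
time: 34.03
eef_pos: [0.5123, -0.0268, 0.2276]
tcp_rot: [0.992, 0.123, -0.002, -0.001]
contact_force: [0.1, -1.0, 0.2]
opening: -0.0
finger_force: 0.0
```

```bash
python3 -c "
from h import *
st()
from plant import *
print(sign_off())"
```

```text
t 34.03 box mm [-46.  -67.8 227.6] F box [-0.1 -1.   0.2] op -0.0 ff 0.0
turn left [-0.002  0.003 -0.   ]
the job is handed in; nothing more can be done
None
```

The lid is shut, the bolt is through the keeper at about 46 mm of travel, the handle is down home in the notch as far as touch could tell, and the arm is clear of everything; I handed the job in at 34 s, and `sign_off()` gave no verdict.

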